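# Switch the seesaw gate of a ball sorter and feed one ball

### The job

On the ball sorter, press down the raised left end of the blue seesaw gate (left as the robot sees it) until the gate has rocked over its pivot fully onto its other stop, so that parts feed down the left chute. Then, with a fingertip, push the orange ball off the front of the ledge, away from the robot, so that it drops onto the gate and rolls by itself down into the green pocket. Only touch and push: pick nothing up, leave the gate tipped that way, and leave the steel balls and everything else on the bench where they are.

Things in the scene. Friction and masses are not known exactly. Their poses are not given: they have to be found in the camera images.
- sorter: Fixed ball sorter on a plywood base about 245 x 620 mm. Origin on the table surface under the middle of the gate's pivot; z up, x away from the robot across the gate, y to the left along the gate (turned by up to 0.3 rad about z). Coordinates below are in this frame, mm. Chutes 60 wide begin below the gate's ends (y +-118) and slope down 1 in 5 to a pocket: green at +y (left), red at -y.
- ledge_edge (a point): Middle of the front edge (away from the robot) of the aluminium ledge, at x -22, y 0, z 140. The flat ledge lies on the robot's side of the gate: x -140 to -22, y -90 to 90, top at z 140. A ball whose centre is pushed past this edge falls about 35 mm onto the gate.
- nest_left (a point): Floor centre of the left nest on the ledge: x -37, y +45, z 140. A nest is closed by black ridges 2 high in front (x -26 to -22) and behind (x -52 to -48), and by side rails 6 high, 5 wide, 30 apart (x -60 to -22). One ball sits in each nest; a push of up to 2 N at its mid-height rolls it over the front ridge. Which ball is in which nest varies.
- nest_right (a point): The same for the right nest: x -37, y -45, z 140.
- pivot (a point): Middle of the gate's pivot axis, x 0, y 0, z 100. The blue gate is a trough along y, 250 long, 54 wide inside, its floor 5 above the pivot axis. Its wall on the robot's side rises 13 above the axis; the far wall (x 30 to 33) is clear and rises 60.
- gate (a joint): Angle of the seesaw gate about the sorter's x axis (rad). +0.21: on its stop with the left (+y) end down; -0.21: on its stop with the right end down. Starts between -0.21 and -0.15, left end up. The pivot is stiff: the gate stays where it is left and takes about 0.5 N on a pad to turn.
- left_pad (a point): Centre of the top face of the yellow press pad (44 x 44 mm, flat) at the gate's left end, on its far side: in the gate's own frame x 80, y +110, 10 mm above the pivot axis. About 133 mm above the table when fully up, 87 mm when fully down.
- right_pad (a point): The same on the gate's right end (y -110).
- orange_ball_center (a point): Centre of the orange plastic ball, 36 mm diameter, about 28 g, smooth and slippery (friction about 0.3), in one of the two nests of the ledge (centre 158 mm above the table at the start).
- steel_ball_center (a point): Centre of the steel ball, 36 mm diameter, in the other nest. To be left there.
- sorted_ball_center (a point): Centre of a second steel ball, 36 mm diameter, that already lies in the red pocket. To be left there.
- green_pocket (a point): Where a ball's centre lies at rest in the green pocket, against the end wall: sorter frame x 0, y +282, z 52. The chute is 60 mm wide, the end wall stands at y +300; pocket walls rise to z 74.
- mug: Bystander, to be left alone: white mug, 80 mm across, 90 mm tall, handle on one side. Origin at its underside.
- jar: Bystander, to be left alone: small lidded jar, 60 mm across, 75 mm tall. Origin at its underside.
- driver: Bystander, to be left alone: screwdriver with red handle lying on the table. Origin at its underside.
- parts_bin: Bystander, to be left alone: small open yellow bin, 90 x 75 mm, 40 mm tall. Origin at its underside.
- meter: Bystander, to be left alone: black hand-held meter lying flat, 85 x 160 mm, 45 mm tall. Origin at its underside.

How it is judged:
By the outcome, as a careful person would: the job done as asked, in the order asked, and still so for the second after the job is handed in, with the robot touching nothing.
It also fails if it takes over 51 s, if anything falls off the work surface, if the arm or the gripper's body presses on something with over 40 N, if the wrist force passes 120 N, or if a joint passes its speed limit or range.

### The arm

A 6-joint arm with a two-finger parallel gripper is mounted at the origin on the work surface. World frame = base frame: x ahead of the robot, y to its left, z up, the work surface at z = 0. Lengths are in mm, angles in degrees, forces in N, time in s.
With the tool pointing down it reaches from about 350 to 850 mm from the base axis. Payload 8.1 kg.
Tool frame: the origin (TCP) lies between the finger pads; the fingertips stand r.nose_length ahead of it and the grasp point (between the pads) lies 3 mm ahead of it (r.nose_length is the distance from the TCP to the fingertips, in mm); x points along the fingers, y is the direction in which the jaws open and shut, and the axes are right-handed (so a half turn about x gives the same grasp; the last joint's range is limited). The gripper opens to 85 mm and grips with 20 to 120 N. Pads are 22 mm wide; open, the fingers measure 114 mm over their backs; the gripper's body (76 mm by 85 mm) begins 54 mm behind the grasp point. The pads swing forward as they close: fully open they stand 13 mm farther back than shut.
Start: joints at [-69.179, 7.471, 85.268, -0, 87.261, -4.893], TCP at [260.351, -540.577, 253.292] pointing down, gripper open.
Joint ranges: [-169.43, 169.43], [-51.17, 129.36], [1.28, 143.12], [-76.62, 256.62], [0, 156.53], [-152.29, 152.29]. Speed limits (degrees/s): [136.94, 136.94, 159.86, 180, 180, 180].

### API

Orientations are given as [roll, pitch, yaw] about the fixed x, y, z axes, in that order (R = Rz(yaw) Ry(pitch) Rx(roll)).
In Python, from bench import sense, optics, order, r gives the robot as it stands.
- The arm moves only by the tool carry_out, never from a script. Its argument "commands" is one flat list of numbers, 7 for each row, row after row: the shift along the tool's x, y, z in m, then the turn, a rotation vector about the tool's x, y, z in degrees, then the closure, from -1 (fully open) to 1 (shut), so that 0 is half open. A call has 1 to 12 rows; each row is the pose to reach, as a shift and turn from the pose measured when the call began, along the tool's axes at that moment; what a row does not reach only later rows make up. A row lasts 1/8 s, in which the tool goes at most 62.5 mm and 10.7 degrees, less where a joint would pass 70% of its speed; a pose out of reach is approached as far as the arm can. A call with a gripper value outside its range is refused whole. The fingers move at their own pace and stop on an object; "grip_force" is the grip in N (left out, the last holds). Time passes only in rows, so rows that repeat a pose let the fingers close. It gives the time, the measured TCP pose, the force and the opening at its end, in the units of the state.
- sense(): the state, without advancing time (a new reading comes with each control period).
- optics.snapshot(name): name is "scene" or "top" or "wrist"; returns (picture, depth): 384x512x3 uint8, red, green, blue; 384x512 float32, mm along the optical axis (not along the pixel's ray), 0 where there is no reading.
- optics.calibration(name): a dict with "mtx" (3x3 intrinsics, pixels), "extrinsics" (4x4, takes a point from camera to world coordinates). Camera axes: x right, y up, looking along -z (the intrinsics and any distortion apply to the point x, -y, -z); pixel columns grow to the right and rows downward; lengths in mm; the calibration is good to about 2 mm. A picture is of the moment at which its call begins: read the wrist's pose just before it. calibration takes no time and is no camera call; for the wrist camera it gives the pose at the moment of the call.
- order.hand_in(): hands the job in, once; it reports no verdict.
The state is a dict: "time": time; "joint_pos": joint angles; "qd": joint speeds; "joint_efforts": joint torques, N m; "tool_pos": TCP position; "tcp_rot": TCP orientation; "ft_force": force on the tool from outside, world axes, zero at the start; "wrist_torque": the same for the moment, N m; "finger_gap": finger opening in mm.
Only numpy, scipy, OpenCV 4.12 (cv2) and the standard library are available. Lean on these libraries where they do the work, as an engineer would, in place of code of your own. Each camera call takes 0.05 s, during which the arm holds its last target. There are 200 camera calls.

## Working session

There is one attempt and no reset: what is moved stays moved. The work goes in short steps, Python scripts to look and compute and a tool call to move; the robot and the scene stay as the last step left them, time stands still between calls to the robot, and variables do not carry over. Pictures are saved under pics/ and viewed, about 8 in all and at most 12, crops included, and the job is handed in when it is done.

Besides the shell and the picture viewer there is one more tool, called after "Emit:" as name(argument=value, ...) on one line, values as JSON. carry_out: Moves the arm, as the interface text tells. Its arguments: {"type":"object","properties":{"commands":{"type":"array","items":{"type":"number"}},"grip_force":{"type":"number"}},"required":["commands"]}

```bash
ls; mkdir -p pics; cat > h.py <<'E'
import numpy as np, cv2
from bench import sense, optics, order, r
def cloud(n):
    im,d=optics.snapshot(n); c=optics.calibration(n); K=c["mtx"];E=c["extrinsics"]
    v,u=np.mgrid[:384,:512]; d=d.astype(float)
    p=np.stack([(u-K[0,2])/K[0,0]*d,-(v-K[1,2])/K[1,1]*d,-d],-1)
    w=p@E[:3,:3].T+E[:3,3]; w[d==0]=np.nan
    return im,d,w
E
python3 - <<'E'
from h import *
ims=[]
for n in("scene","top"):
    im,d,w=cloud(n); ims.append(im); np.savez(n+".npz",im=im,w=w); c=optics.calibration(n);print(n,c)
cv2.imwrite("pics/a.png",cv2.resize(np.vstack(ims),(512,768))[...,::-1][:,:] if 0 else cv2.resize(ims[0],(768,576))[...,::-1])
cv2.imwrite("pics/b.png",cv2.resize(ims[1],(768,576))[...,::-1])
print(sense(), r.nose_length)
E
```

```text
pics
scene {'mtx': array([[477.59880449,   0.        , 256.07227459],
       [  0.        , 477.59880449, 192.61387642],
       [  0.        ,   0.        ,   1.        ]]), 'extrinsics': array([[ 8.48791244e-01, -4.17535640e-01,  3.24372338e-01,
         9.43510564e+02],
       [ 5.28570778e-01,  6.55123633e-01, -5.39838827e-01,
        -5.80873478e+02],
       [ 1.28979658e-02,  6.29664208e-01,  7.76760341e-01,
         1.02002041e+03],
       [ 0.00000000e+00,  0.00000000e+00,  0.00000000e+00,
         1.00000000e+00]])}
top {'mtx': array([[372.39539668,   0.        , 243.93713709],
       [  0.        , 372.39539668, 188.13853094],
       [  0.        ,   0.        ,   1.        ]]), 'extrinsics': array([[ 2.31252926e-02,  9.82352039e-01, -1.85606285e-01,
         4.22618907e+02],
       [-9.99391821e-01,  1.78685978e-02, -2.99449710e-02,
         1.37256197e+00],
       [-2.60999793e-02,  1.86185889e-01,  9.82167809e-01,
         9.62748272e+02],
       [ 0.00000000e+00,  0.00000000e+00,  0.00000000e+00,
         1.00000000e+00]])}
{'time': 0.1, 'joint_pos': array([-6.91788411e+01,  7.51113094e+00,  8.53245150e+01,  1.46333903e-03,
        8.72629652e+01, -4.89188505e+00]), 'qd': array([-0.00507827, -0.01461527, -0.21104257, -0.00687459,  0.04229394,
       -0.10338399]), 'joint_efforts': array([ 2.58744767e-03, -5.70950961e+01, -5.01939368e+01,  4.16210571e-05,
        8.19324749e-03, -7.88315674e-05]), 'tool_pos': array([ 260.18793938, -540.12186419,  252.33152814]), 'tcp_rot': array([-95.74102247,  89.90137804, 109.9719503 ]), 'ft_force': array([ 0.03271959, -0.02829696,  0.36849552]), 'wrist_torque': array([-0.06004483, -0.00346811,  0.01502391]), 'finger_gap': 84.97201578463995} 22.0
```

View pics/a.png

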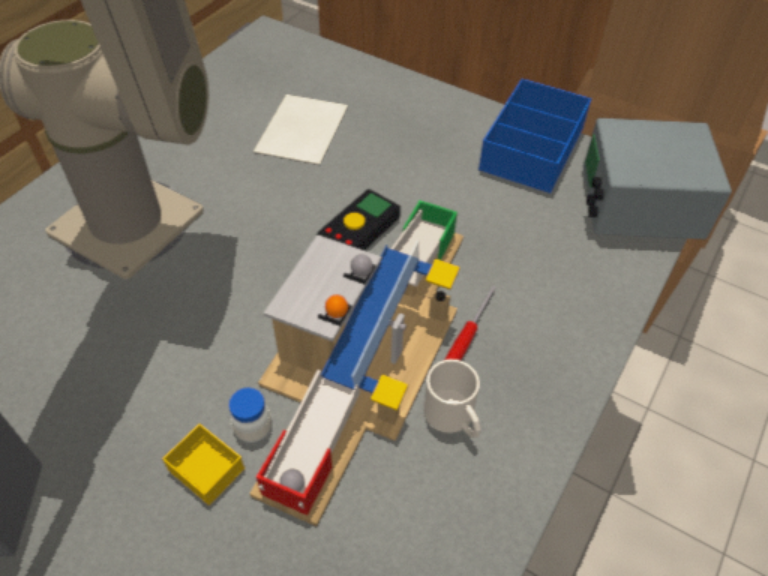

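View pics/b.png

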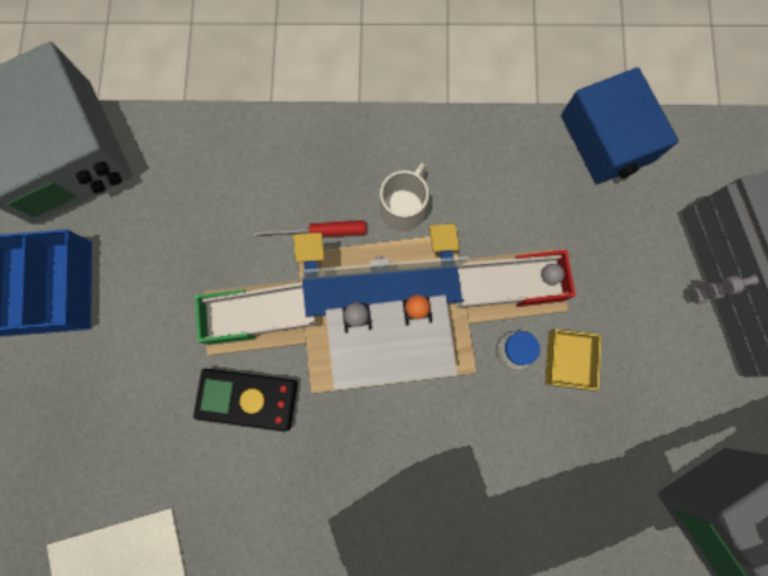

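The orange ball is in the right nest: scene (336,306), top (417,307). The steel ball is in the left nest at top (357,314). The left pad is at top (308,247), close to the screwdriver, and the right pad is at (444,237). The mug stands beyond the right pad at (404,198). Next I'll measure from the depth and colour masks.

```bash
cat > m.py <<'E'
from h import *
def comps(im,w,lo,hi,zr,amin=15):
    hsv=cv2.cvtColor(im,cv2.COLOR_RGB2HSV); m=cv2.inRange(hsv,lo,hi)
    m[~((w[...,2]>zr[0])&(w[...,2]<zr[1]))]=0
    n,l,s,c=cv2.connectedComponentsWithStats(m)
    return [(s[i,4],c[i],w[l==i]) for i in range(1,n) if s[i,4]>=amin]
def sph(p,R=18):
    from scipy.optimize import least_squares
    return least_squares(lambda c:np.linalg.norm(p-c,axis=1)-R,np.nanmean(p,0)-[0,0,10],loss='soft_l1').x
E
python3 - <<'E'
from m import *
np.set_printoptions(precision=1,suppress=True)
for n in("scene","top"):
    f=np.load(n+".npz"); im,w=f["im"],f["w"]; print(n)
    for a,c,p in comps(im,w,(20,120,90),(32,255,255),(70,160)): print("yellow",a,c,np.median(p,0),np.ptp(p,0))
    for a,c,p in comps(im,w,(3,180,120),(16,255,255),(141,190)): print("orange",a,c,sph(p),p.max(0))
    for a,c,p in comps(im,w,(0,0,60),(180,60,255),(137,143),300):
        R=cv2.minAreaRect(p[:,:2].astype(np.float32)); print("ledge",a,c,np.median(p,0),R,cv2.boxPoints(R).ravel())
    for a,c,p in comps(im,w,(0,0,0),(180,255,255),(149,180),20): print("hi",a,c,sph(p),p.max(0))
    for a,c,p in comps(im,w,(50,120,40),(75,255,255),(50,90)): print("green",a,c,p.mean(0),p.min(0),p.max(0))
    for a,c,p in comps(im,w,(105,100,40),(125,255,255),(70,160),300): print("blue",a,c,p.mean(0),np.percentile(p,2,axis=0),np.percentile(p,98,axis=0))
    for nm,zr in(("tall",(60,130)),):
        m=(w[...,0]>400)&(w[...,2]>75)&(w[...,2]<100); 
    q=w[(w[...,2]>82)&(w[...,2]<96)&(w[...,0]>640)&(abs(w[...,1])<200)]; print("mug",len(q),q.mean(0),q.min(0),q.max(0))
E
```

```text
scene
yellow 293 [294.7 182.3] [634.7 114.3 132.2] [46.8 47.3 19.3]
yellow 372 [259.6 261.1] [666.1 -98.   89.7] [48.4 48.4 17. ]
orange 162 [223.9 203.7] [540.6 -48.8 159.4] [558.9 -40.9 179.8]
ledge 1644 [441.5 102.6] [844.1 592.6 138.2] ((841.2227783203125, 595.8262939453125), (213.7617645263672, 198.90016174316406), 28.694730758666992) [699.7 631.7 795.2 457.3 982.7 559.9 887.2 734.4]
ledge 2003 [212.7 190.6] [482.9 -16.7 141.1] ((490.34783935546875, -11.039466857910156), (120.84837341308594, 183.45291137695312), 7.787398815155029) [ 418.1   71.7  442.9 -110.1  562.6  -93.7  537.8   88. ]
hi 911 [462.6  14.1] [ 763.3 1038.   164.2] [ 925.2 1056.   179.9]
hi 492 [ 72.6 117.8] [ 47.2 -30.2 164.5] [ 73.3  53.3 180. ]
hi 211 [265.8 188.6] [594.   42.9 161. ] [612.4 119.5 179.8]
hi 176 [240.9 176.6] [527.2  39.9 159. ] [545.7  53.7 180. ]
hi 196 [224.3 203.7] [540.4 -48.9 159.4] [558.9 -36.1 179.8]
hi 59 [  1.3 283.2] [ 289.7 -444.5  156.6] [ 288.4 -442.9  170.7]
green 264 [291.  144.6] [536.5 281.   67.3] [492.3 219.   50.2] [577. 305.  80.]
blue 518 [357.1  82.1] [580.1 627.9  77.5]
[... 817 characters left out ...]

hi 210 [277.6 204.6] [539.9 -48.2 156.9] [555.4 -31.4 176.6]
hi 209 [236.5 209.6] [527.1  41.2 156.8] [543.4  57.4 177. ]
hi 1768 [496.8 349.5] [ 258.8 -477.8  168.3] [ 323.8 -440.8  179.4]
green 231 [141.2 214.7] [521.7 277.2  67.3] [490.1 218.   50.1] [572.7 304.3  77.2]
blue 2863 [415.9  79.3] [ 872.8 -395.2   88.1] [ 797.9 -465.3   73.7] [ 950.  -326.5   92.2]
blue 406 [ 32.7 183.8] [592.2 549.4  76.8] [503.4 513.9  70.3] [667.5 631.2  81.7]
blue 2040 [252.5 191.9] [576.2   6.2 105. ] [ 537.3 -116.    80.5] [609.5 116.6 127.9]
blue 391 [347.9 231.9] [ 490.  -219.2   74.2] [ 466.5 -242.9   71.2] [ 513.1 -196.1   77.4]
mug 518 [691.9 -68.3  88. ] [ 640.1 -118.5   82. ] [776.1   9.3  95.3]
```

```bash
cat > p.py <<'E'
from m import *
from scipy.spatial.transform import Rotation as Ro
np.set_printoptions(precision=4,suppress=True)
yaw=np.radians(8.2); S=np.array([[np.cos(yaw),-np.sin(yaw),0],[np.sin(yaw),np.cos(yaw),0],[0,0,1]]); O=np.array([570.4,1.3,0])
def plan(*pts):   # sorter-frame fingertip targets (mm) -> tool-axis shift (m), turn (deg)
    s=sense(); R=Ro.from_euler('xyz',s["tcp_rot"],degrees=True).as_matrix()
    best=None
    for sg in(1,-1):
        z=sg*S[:,0]; x=np.array([0,0,-1.]); T=np.c_[x,np.cross(z,x),z]
        rv=Ro.from_matrix(R.T@T).as_rotvec(degrees=True)
        if best is None or np.linalg.norm(rv)<np.linalg.norm(best): best=rv
    tip=s["tool_pos"]+R[:,0]*r.nose_length
    print("t",s["time"],"tip in sorter",S.T@(tip-O),"F",s["ft_force"],"gap",s["finger_gap"],"j",s["joint_pos"]); print("turn",best)
    for p in pts: print(p,(R.T@(O+S@np.array(p,float)+[0,0,22]-s["tool_pos"]))/1000)
E
python3 -c "
from p import *
plan((84,108,215),(84,108,145))
print(S.T@(np.array([[633.8,117,131],[664.8,-96,89],[540.2,-48.5,158],[527.1,40.5,158],[482,-11,140]])-O).T)"
```

```text
t 0.1 tip in sorter [-384.2707 -491.6042  230.3316] F [ 0.0327 -0.0283  0.3685] gap 84.97201578463995 j [-69.1788   7.5111  85.3245   0.0015  87.263   -4.8919]
turn [17.513   0.0052  0.0989]
(84, 108, 215) [ 0.0162 -0.4309 -0.627 ]
(84, 108, 145) [ 0.0862 -0.4308 -0.627 ]
[[  79.254    79.5571  -36.9942  -37.2663  -89.2506]
 [ 105.4744 -109.7694  -44.9835   44.9751    0.4342]
 [ 131.       89.      158.      158.      140.    ]]
```

Emit:
carry_out(commands=[0,-0.036,-0.052,1.5,0,0,1,0,-0.072,-0.104,3,0,0,1,0,-0.108,-0.156,4.5,0,0,1,0,-0.144,-0.208,6,0,0,1,0,-0.18,-0.26,7.5,0,0,1,0,-0.215,-0.313,9,0,0,1,0,-0.251,-0.365,10.5,0,0,1,0,-0.287,-0.417,12,0,0,1,0,-0.323,-0.469,13.5,0,0,1,0,-0.359,-0.521,15,0,0,1,0,-0.395,-0.574,16.5,0,0,1,0.01,-0.431,-0.627,17.5,0,0,1], grip_force=20)

```text
time: 1.6
tool_pos: [633.2, 112.1, 245.1]
tcp_rot: [-119.0, 89.9, 69.2]
ft_force: [0.1, -0.5, 0.4]
finger_gap: 0.3
```

```bash
python3 -c "
from p import *
plan((84,107,215),(84,107,140),(84,110,110),(84,107,86))"
```

```text
t 1.6 tip in sorter [ 78.0102 100.7166 223.0805] F [ 0.0712 -0.4758  0.4243] gap 0.3296918001567609 j [ 5.4263 14.2608 78.4752  0.083  87.2231 87.2423]
turn [-0.02   -0.0448  0.0809]
(84, 107, 215) [ 0.0081 -0.0063 -0.006 ]
(84, 107, 140) [ 0.0831 -0.0062 -0.0059]
(84, 110, 110) [ 0.1131 -0.0092 -0.0059]
(84, 107, 86) [ 0.1371 -0.0061 -0.0059]
```

Emit:
carry_out(commands=[0.02,-0.006,-0.006,0,0,0,1,0.05,-0.006,-0.006,0,0,0,1,0.08,-0.006,-0.006,0,0,0,1,0.09,-0.006,-0.006,0,0,0,1,0.1,-0.007,-0.006,0,0,0,1,0.106,-0.008,-0.006,0,0,0,1,0.112,-0.008,-0.006,0,0,0,1,0.118,-0.008,-0.006,0,0,0,1,0.124,-0.008,-0.006,0,0,0,1,0.128,-0.007,-0.006,0,0,0,1])

```text
time: 2.85
tool_pos: [638.2, 120.1, 116.7]
tcp_rot: [-112.9, 89.9, 75.3]
ft_force: [-0.6, 0.5, -0.3]
finger_gap: -0.4
```

```bash
python3 -c "
from p import *
plan((84,107,90),(84,107,86),(84,107,83))"
```

```text
t 2.85 tip in sorter [ 84.0439 107.9711  94.7139] F [-0.5514  0.4992 -0.2834] gap -0.38708424427410826 j [ 6.093  20.4838 84.695   0.0875 74.7892 87.8806]
turn [-0.0106 -0.0352  0.0832]
(84, 107, 90) [0.0047 0.0009 0.    ]
(84, 107, 86) [0.0087 0.001  0.    ]
(84, 107, 83) [0.0117 0.001  0.    ]
```

Emit:
carry_out(commands=[0.003,0.001,0,0,0,0,1,0.005,0.001,0,0,0,0,1,0.007,0.001,0,0,0,0,1,0.008,0.001,0,0,0,0,1,0.008,0.001,0,0,0,0,1])

```text
time: 3.48
tool_pos: [638.5, 118.9, 110.4]
tcp_rot: [-136.8, 89.9, 51.4]
ft_force: [-6.3, -1.2, 11.6]
finger_gap: 0.1
```

```bash
python3 -c "
from p import *
plan((84,107,84))
for n in('scene','top'):
    im,d,w=cloud(n); cv2.imwrite('pics/c_%s.png'%n,im[...,::-1])
    for a,c,p in comps(im,w,(20,120,90),(32,255,255),(70,160)): print('yellow',a,c,np.median(p,0),np.ptp(p,0))
"
```

```text
t 3.475 tip in sorter [ 84.2484 106.7319  88.4338] F [-6.2799 -1.1846 11.6219] gap 0.12657400089329163 j [ 5.9967 20.8434 84.941   0.0644 74.1545 87.7935]
turn [-0.0144 -0.0635  0.0596]
(84, 107, 84) [ 0.0044 -0.0003  0.0002]
yellow 131 [292.7557 194.7099] [636.6268 106.9704  90.4448] [47.3419 44.631  23.4917]
yellow 337 [260.3769 249.6261] [665.6891 -96.4771 134.7445] [47.866  47.836  13.7084]
yellow 339 [296.4572 153.2153] [663.5702 -91.5281 132.1471] [46.1538 43.4    14.1984]
yellow 64 [201.8594 174.2344] [621.8089 131.0889  83.3097] [22.6647 17.0272 24.2753]
```

Emit:
carry_out(commands=[-0.02,0,0,0,0,0,1,-0.06,0,0,0,0,0,1,-0.1,0,0,0,0,0,1,-0.127,0,0,0,0,0,1,-0.127,0,0,0,0,0,1])

```text
time: 4.2
tool_pos: [640.4, 119.0, 242.3]
tcp_rot: [-175.0, 89.5, 13.2]
ft_force: [1.1, -0.1, 0.6]
finger_gap: -0.1
```

```bash
python3 -c "
from p import *
plan((-85,-45,215),(-85,-45,152))
for n in('scene','top'):
    im,d,w=cloud(n); cv2.imwrite('pics/d_%s.png'%n,im[...,::-1])
    for a,c,p in comps(im,w,(20,120,90),(32,255,255),(70,160)): print('yellow',a,c,np.median(p,0),np.ptp(p,0))
    for a,c,p in comps(im,w,(3,180,120),(16,255,255),(141,190)): print('orange',a,S.T@(sph(p)-O))
"
```

```text
t 4.2 tip in sorter [ 86.2124 106.5598 220.2685] F [ 1.0983 -0.1263  0.5894] gap -0.14264384442031988 j [ 5.9887 15.199  77.6712  0.0611 86.6476 87.7948]
turn [-0.0094 -0.4842  0.0424]
(-85, -45, 215) [0.0037 0.1516 0.171 ]
(-85, -45, 152) [0.0667 0.1516 0.1716]
yellow 214 [293.5561 192.9533] [634.6286 115.6774  88.8111] [47.732  45.7203 16.0666]
yellow 332 [260.3193 249.6145] [666.1085 -96.4977 134.3788] [48.0243 48.3497 16.1487]
orange 165 [-37.4626 -45.4235 159.6317]
yellow 339 [296.4484 153.177 ] [664.2354 -91.5583 132.0906] [47.1919 43.4307 13.1756]
orange 151 [-37.1693 -44.9437 156.9932]
```

View pics/d_scene.png

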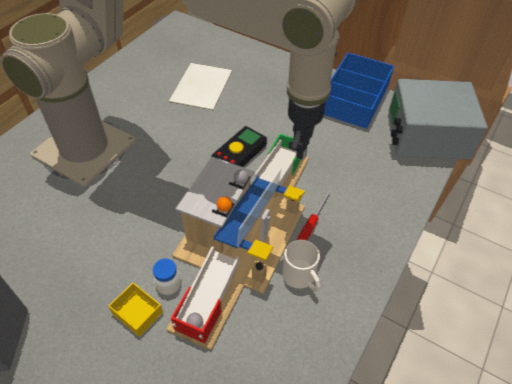

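The picture shows the gate tipped left: left pad low at (293,193), right pad high at (260,250). The orange ball (224,205), the steel balls and the bystanders haven't moved. The pad heights and the 11.6 N reaction both say the gate is on its stop. Next I'll move in behind the ball.

Emit:
carry_out(commands=[0,0.038,0.043,0,0,0,1,0,0.076,0.086,0,0,0,1,0,0.114,0.129,0,0,0,1,0.004,0.152,0.171,0,-0.5,0,1,0.004,0.152,0.171,0,-0.5,0,1,0.03,0.152,0.171,0,-0.5,0,1,0.055,0.152,0.172,0,-0.5,0,1,0.066,0.152,0.172,0,-0.5,0,1,0.066,0.152,0.172,0,-0.5,0,1])

```text
time: 5.42
tool_pos: [489.4, -55.5, 170.0]
tcp_rot: [-12.6, 89.5, 175.7]
ft_force: [0.3, 0.6, 0.4]
finger_gap: 0.3
```

```bash
python3 -c "
from p import *
plan((-70,-45,151),(-60,-45,151),(-50,-45,151),(-40,-45,151),(-30,-45,151))
im,d,w=cloud('top'); cv2.imwrite('pics/e.png',cv2.resize(im[120:270,170:370],(800,600))[...,::-1])
for a,c,p in comps(im,w,(3,180,120),(16,255,255),(141,190)): print('orange',a,S.T@(sph(p)-O))
"
```

```text
t 5.425 tip in sorter [-88.4665 -44.5794 148.0063] F [0.3055 0.5769 0.3753] gap 0.2582935460780806 j [-12.378   -5.6312 107.3405  -0.0782  78.8333  69.4183]
turn [0.0192 0.535  0.119 ]
(-70, -45, 151) [-0.0032  0.0004 -0.0182]
(-60, -45, 151) [-0.0033  0.0004 -0.0282]
(-50, -45, 151) [-0.0034  0.0004 -0.0382]
(-40, -45, 151) [-0.0034  0.0004 -0.0482]
(-30, -45, 151) [-0.0035  0.0004 -0.0582]
```

View pics/e.png

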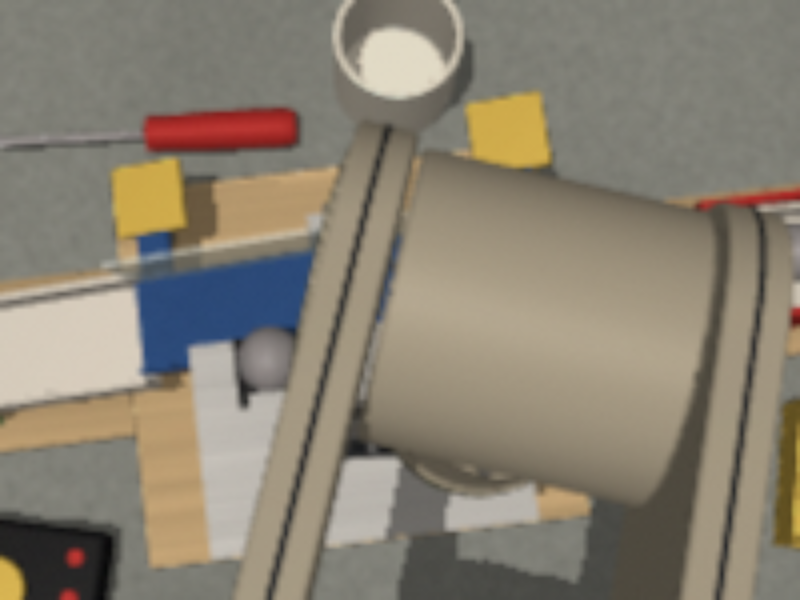

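Emit:
carry_out(commands=[-0.003,0,-0.01,0,0.5,0,1,-0.003,0,-0.018,0,0.5,0,1,-0.003,0,-0.022,0,0.5,0,1,-0.003,0,-0.026,0,0.5,0,1,-0.003,0,-0.03,0,0.5,0,1,-0.003,0,-0.034,0,0.5,0,1,-0.003,0,-0.038,0,0.5,0,1,-0.003,0,-0.042,0,0.5,0,1,-0.003,0,-0.046,0,0.5,0,1])

```text
time: 6.6
tool_pos: [535.9, -49.1, 173.8]
tcp_rot: [-131.3, 89.9, 57.0]
ft_force: [-0.5, 0.1, -0.7]
finger_gap: 0.3
```

```bash
python3 -c "
from p import *
plan((-40,-45,151),(-34,-45,151))
im,d,w=cloud('scene'); cv2.imwrite('pics/f.png',cv2.resize(im[110:350,140:340],(667,800))[...,::-1][:600])
for a,c,p in comps(im,w,(3,180,120),(16,255,255),(30,190)): print('orange',a,c,S.T@(sph(p)-O))
"
```

```text
t 6.6 tip in sorter [-41.3147 -44.9033 151.8182] F [-0.4505  0.1077 -0.6949] gap 0.29670762155261093 j [-10.7537   0.8288 100.655    0.0992  78.4764  71.0128]
turn [ 0.0137 -0.0693  0.079 ]
(-40, -45, 151) [ 0.0008  0.0001 -0.0013]
(-34, -45, 151) [ 0.0008  0.0001 -0.0073]
orange 89 [243.9888 212.4157] [ 12.3692 -32.2493 131.5486]
```

View pics/f.png

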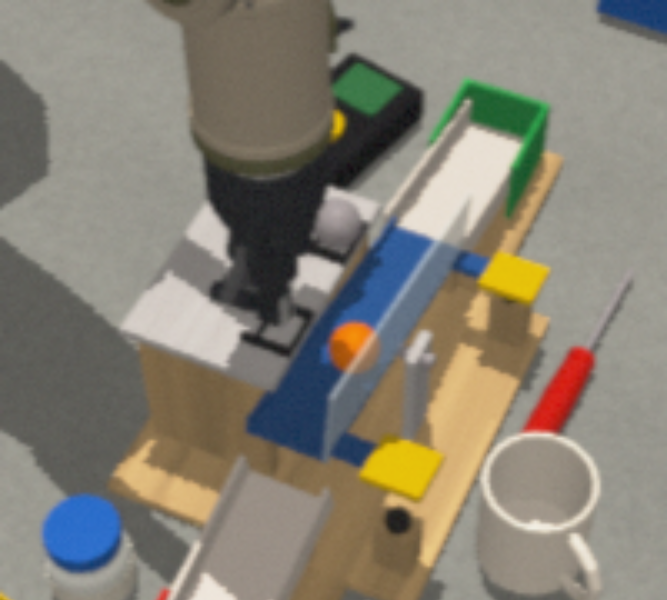

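The ball has dropped into the trough, at crop (355,347), and is moving left. The fingertip is clear of it. I'll back the arm off and up while the ball rolls.

Emit:
carry_out(commands=[-0.01,0,0.01,0,0,0,1,-0.05,0,0.03,0,0,0,1,-0.1,0,0.06,0,0,0,1,-0.14,0.03,0.09,0,0,0,1,-0.14,0.07,0.1,0,0,0,1,-0.14,0.12,0.1,0,0,0,1,-0.14,0.17,0.1,0,0,0,1,-0.14,0.22,0.1,0,0,0,1,-0.14,0.22,0.1,0,0,0,1,-0.14,0.22,0.1,0,0,0,1,-0.14,0.22,0.1,0,0,0,1,-0.14,0.22,0.1,0,0,0,1])

```text
time: 8.15
tool_pos: [468.6, -280.3, 313.9]
tcp_rot: [-155.5, 89.9, 32.8]
ft_force: [0.1, -0.0, 0.5]
finger_gap: -0.0
```

```bash
python3 -c "
from p import *
plan()
for n in('scene','top'):
    im,d,w=cloud(n); cv2.imwrite('pics/g_%s.png'%n,cv2.resize(im,(768,576))[...,::-1])
    for a,c,p in comps(im,w,(3,180,120),(16,255,255),(25,190)): print(n,'orange',a,c,S.T@(sph(p)-O))
    for a,c,p in comps(im,w,(20,120,90),(32,255,255),(70,160)): print('yellow',a,c,np.median(p,0))
    for a,c,p in comps(im,w,(0,0,0),(180,255,255),(149,178),60): print('hi',a,S.T@(sph(p)-O))
"
```

```text
t 8.15 tip in sorter [-140.8807 -264.2046  291.891 ] F [ 0.119  -0.0246  0.5341] gap -0.037832964941178986 j [-36.346   -1.9718  88.7388   0.1226  93.1864  45.3671]
turn [ 0.0938 -0.1192  0.0544]
scene orange 105 [291.6286 148.1524] [ 10.6199 281.3669  52.8898]
yellow 219 [293.7443 192.9132] [634.6089 115.4328  89.1245]
yellow 331 [260.2296 249.8218] [665.9391 -97.0827 134.1542]
hi 864 [340.8642 998.2567 163.5501]
hi 172 [-36.6314  44.3774 158.9882]
hi 216 [ 29.3152 -52.2804 160.0072]
top orange 129 [141.5271 207.4961] [ 10.7684 282.6723  50.192 ]
yellow 339 [296.4218 153.1799] [663.9669 -91.5708 131.3882]
yellow 302 [206.6093 169.2483] [633.6359 119.3841  86.6874]
hi 617 [  61.2151 -565.6045  151.4558]
hi 210 [ 34.5174 -46.0657 159.5108]
hi 211 [-37.3274  45.3497 156.915 ]
hi 1602 [-379.0763 -431.5436  169.3918]
```

View pics/g_top.png

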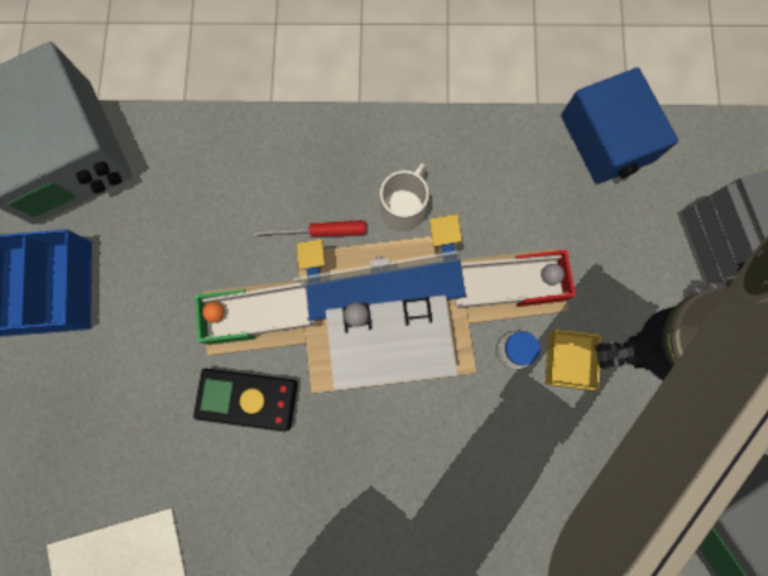

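The orange ball is in the green pocket at (213,312), the gate is still tipped left, and the steel balls are in place at (357,314) and (552,274). I'll check that the ball is at rest and nothing else moved, then hand in.

Emit:
carry_out(commands=[0,0,0,0,0,0,1,0,0,0,0,0,0,1,0,0,0,0,0,0,1,0,0,0,0,0,0,1,0,0,0,0,0,0,1,0,0,0,0,0,0,1,0,0,0,0,0,0,1,0,0,0,0,0,0,1])

```text
time: 9.25
tool_pos: [468.6, -280.6, 313.7]
tcp_rot: [-152.2, 89.9, 36.1]
ft_force: [0.2, -0.6, -0.5]
finger_gap: 0.0
```

```bash
python3 -c "
from p import *
im,d,w=cloud('top')
for a,c,p in comps(im,w,(3,180,120),(16,255,255),(25,190)): print('orange',a,c,S.T@(sph(p)-O))
for a,c,p in comps(im,w,(20,120,90),(32,255,255),(70,160)): print('yellow',a,c,np.median(p,0))
a=np.load('top.npz')['im'].astype(int); df=(abs(im.astype(int)-a).max(2)>60).astype('u1')
n,l,s,c=cv2.connectedComponentsWithStats(df[:,:345])
print([(list(s[i]),) for i in range(1,n) if s[i,4]>12])
print(order.hand_in())"
```

```text
orange 131 [141.5802 207.4504] [ 10.4583 282.3934  50.3512]
yellow 339 [296.4218 153.1681] [663.7566 -91.5494 131.4324]
yellow 301 [206.5947 169.2292] [633.3718 119.3456  86.6971]
[([np.int32(287), np.int32(144), np.int32(20), np.int32(17), np.int32(108)],), ([np.int32(196), np.int32(155), np.int32(19), np.int32(7), np.int32(75)],), ([np.int32(289), np.int32(162), np.int32(17), np.int32(10), np.int32(97)],), ([np.int32(224), np.int32(165), np.int32(3), np.int32(12), np.int32(27)],), ([np.int32(302), np.int32(170), np.int32(9), np.int32(28), np.int32(80)],), ([np.int32(202), np.int32(173), np.int32(14), np.int32(6), np.int32(60)],), ([np.int32(280), np.int32(176), np.int32(14), np.int32(3), np.int32(21)],), ([np.int32(205), np.int32(179), np.int32(9), np.int32(2), np.int32(13)],), ([np.int32(202), np.int32(181), np.int32(10), np.int32(33), np.int32(97)],), ([np.int32(219), np.int32(180), np.int32(13), np.int32(3), np.int32(22)],), ([np.int32(220), np.int32(184), np.int32(14), np.int32(3), np.int32(25)],), ([np.int32(270), np.int32(197), np.int32(17), np.int32(15), np.int32(200)],), ([np.int32(299), np.int32(199), np.int32(11), np.int32(4), np.int32(30)],), ([np.int32(135), np.int32(201), np.int32(17), np.int32(14), np.int32(191)],)]
the job is handed in; nothing more can be done
None
```

I tipped the gate onto its left-down stop. Then I pushed the orange ball off the front of the ledge with the closed fingertips, and it rolled by itself into the green pocket. The job was handed in at about 9.3 s of the 51 s allowed.

- **Gate:** The press ended against about 12 N, far above the 0.5 N needed to turn the pivot. The last pad heights were about 87 mm (left) and 131 mm (right).
- **Ball:** It came to rest at sorter x 10, y 282, z 50, and was still there about 1 s later. That is about 10 mm to one side of the pocket's centre line.
- **Everything else:** Comparing the first and last top pictures showed change only at the gate and pads, the ball's old nest and the green pocket. That comparison covered only the left two-thirds of the top picture. The ball in the red pocket, the jar and the bin lie outside it or at its edge. By eye, in the last picture I viewed, they had not moved.
- **Small disagreement:** The pad heights put the final gate angle near 0.205 rad rather than 0.21. The falling ball may have rocked the gate back about 0.003 rad. Both are close to the camera error, so I did not press again.

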